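# Slot a sanding block back into its tight row

### The job

The blue-handled sanding block belongs in the tray, in the row between the two red-handled blocks, but there is hardly any gap: first gently nudge the red blocks apart by their grips until each half of the row rests against its padded, sprung tray cheek, going no further than you feel the cheek begin to push back. Then fetch the blue block and slide it down between the red ones until it stands fully home on the tray floor, upright and level with its neighbours. Do not crush the row against the tray ends or ram the blocks together, tip none over, and leave everything else on the bench where it is.

Things in the scene. Friction and masses are not known exactly. Their poses are not given: they have to be found in the camera images.
- blue_block_mid (a point): Block to put away: pale wood, blue grip. Body 110 mm long (x), 40 thick (y), 75 high; upright grip centrally on top, 20 mm (x) by 14 mm (y), 45 mm tall. The lowest 24 mm are bevelled on both long sides to a foot 32 mm thick. 0.12 to 0.21 kg. Point: middle of the body without grip, 37.5 mm above the underside, 82.5 below the grip's top; z up. Same turned half round. Starts on the bench.
- left_red_mid (a point): Red-gripped block, body and point as blue_block, but its grip stands 36 mm off centre, towards -x of its own frame. It stands in the tray, its underside 12 mm above the table (the tray floor), as does the whole row. The row runs along the blocks' y axis; from +y to -y: left_outer, left_red, right_red, right_outer. The red blocks start 3 to 6 mm apart, the other gaps are up to 2 mm.
- right_red_mid (a point): Red-gripped block, body and point as blue_block; its grip stands 36 mm off centre towards +x. The waxed tray floor is slippery: a block slides with under 0.5 N, and tips if pushed high up unheld. With both halves of the row at the tray's end cheeks the slot is about 38.5 mm, a little less than blue needs: its 32 mm foot enters freely and then has to wedge the reds aside on its way down. Over 25 N blue on red is ramming.
- left_outer_mid (a point): Block without grip, dark band, at the +y end of the row; body and point as blue_block. Beyond it, 1 to 28 mm away at the start (not measured: feel or look), is the tray's felt-faced end cheek, 67 mm high from the table, on springs: 4 N per mm, 10 mm at most, then solid. Over 14 N pressed on this block by its red neighbour is crushing.
- right_outer_mid (a point): Block without grip, dark band, at the -y end of the row; body and point as blue_block. Beyond it, 2 to 32 mm away, is the other cheek, alike: cheek to cheek 198.4 mm unpressed. Over 14 N pressed on this block by its red neighbour is crushing. The tray's place is not measured; its front and back lips rise 14 mm above its floor and leave 5 mm at each end of a centred block.
- green_block_mid (a point): A second block standing on the bench, green grip, same shape and same point; not wanted, leave it alone. It and the blue block may have changed places.
- varnish: Amber varnish bottle, 54 mm across, 130 mm high, origin under its centre; leave it alone.
- glue_jar: Glass jar, 66 mm across, 80 mm high, origin under its centre; leave it alone.
- plane: Small block plane, 50 x 140 mm, 65 mm high, origin under its centre; leave it alone.
- varnish_brush: Brush lying flat, origin under its centre; leave it alone.
- mallet: Small hammer lying flat, origin under its centre; leave it alone.
Things that resemble listed ones, but are neither listed nor needed, are in the scene too. What is shaped like the part that bears right_red_mid but pink or yellow is not meant.

How it is judged:
On the way, in this order (a step that is already met when the one before it is completed fails the run):
1. the two red blocks have been parted by at least 36 mm, upright, before the blue block is brought over them (y of right_red_mid in the frame of left_red_mid below -0.076 m and angle between each of left_red_mid, right_red_mid's own z axis and vertical below 0.15 rad and horizontal distance between blue_block_mid and left_red_mid above 0.09 m), for 0.2 s.
2. the blue block stands on the tray floor between the two red blocks (height (world z) of blue_block_mid below 0.0535 m and y of blue_block_mid in the frame of left_red_mid between -0.047 and -0.036 m and horizontal distance between blue_block_mid and left_red_mid below 0.05 m), for 0.2 s.
At the end, for the whole second after the job is handed in: The five blocks stand in the tray as one row, blue between the reds: neighbours 36 to 47 mm apart centre to centre, within 12 mm end-on and 4 mm in height, upright within 0.07 rad; blue at rest, its middle 45 to 53.5 mm above the table, parallel to the left red within 0.08 rad (y of left_red_mid in the frame of left_outer_mid between -0.047 and -0.036 m and x of left_red_mid in the frame of left_outer_mid between -0.012 and 0.012 m and z of left_red_mid in the frame of left_outer_mid between -0.004 and 0.004 m and y of blue_block_mid in the frame of left_red_mid between -0.047 and -0.036 m and x of blue_block_mid in the frame of left_red_mid between -0.012 and 0.012 m and z of blue_block_mid in the frame of left_red_mid between -0.004 and 0.004 m and y of right_outer_mid in the frame of right_red_mid between -0.047 and -0.036 m and x of right_outer_mid in the frame of right_red_mid between -0.012 and 0.012 m and z of right_outer_mid in the frame of right_red_mid between -0.004 and 0.004 m and angle between each of left_outer_mid, left_red_mid, blue_block_mid, right_red_mid, right_outer_mid's own z axis and vertical below 0.07 rad and height (world z) of blue_block_mid between 0.045 and 0.0535 m and angle between the x axis of blue_block_mid and the x axis of left_red_mid, either way round below 0.08 rad and linear speed of blue_block below 0.01 m/s and y of right_red_mid in the frame of left_red_mid between -0.088 and -0.077 m and y of blue_block_mid in the frame of right_red_mid between 0.036 and 0.047 m); the robot touches nothing.
It fails at once if the left half of the row crushed against the tray end: more than 14 N between its red and its outer block (contact force between left_outer and left_red above 14 N).
It fails at once if the right half of the row crushed against the tray end: more than 14 N between its red and its outer block (contact force between right_outer and right_red above 14 N).
It fails at once if the blue block rammed against a red one with more than 25 N (contact force between blue_block and left_red above 25 N or contact force between blue_block and right_red above 25 N).
It fails at once if a block of the row tipped by more than 0.35 rad (angle between any of left_outer_mid, left_red_mid, blue_block_mid, right_red_mid, right_outer_mid's own z axis and vertical above 0.35 rad).
It fails at once if something else on the bench moved by more than 25 mm (distance of any of green_block_mid, varnish, glue_jar, plane, varnish_brush, mallet from where it was at the start of the episode above 0.025 m).
It also fails if it takes over 72 s, if anything falls off the work surface, if the arm or the gripper's body presses on something with over 40 N, if the wrist force passes 120 N, or if a joint passes its speed limit or range.

### The arm

A 7-joint arm with a two-finger parallel gripper is mounted at the origin on the work surface. World frame = base frame: x ahead of the robot, y to its left, z up, the work surface at z = 0. Lengths are in m, angles in rad, forces in N, time in s.
With the tool pointing down it reaches from about 0.4 to 0.925 m from the base axis. Payload 5.6 kg.
Tool frame: the origin (TCP) lies midway between the tips of the shut fingers; the grasp point (between the pads) lies 19 mm behind it; z points along the fingers, y is the direction in which the jaws open and shut (so a half turn about z gives the same grasp; the last joint's range is limited). The gripper opens to 85 mm and grips with 20 to 120 N. Pads are 22 mm wide; open, the fingers measure 114 mm over their backs; the gripper's body (76 mm by 85 mm) begins 54 mm behind the grasp point. The pads swing forward as they close: fully open they stand 13 mm farther back than shut.
Start: joints at [-1.246, 0.468, -0.012, 1.603, 0.006, 1.071, -0.056], TCP at [0.234, 0.607, 0.231] pointing down, gripper open.
Joint ranges: [-2.53, 2.53], [-0.31, 2.02], [-1.57, 1.55], [0.28, 2.44], [-1.29, 4.43], [0.15, 1.84], [-2.92, 2.92]. Speed limits (rad/s): [2.57, 2.57, 3.14, 3.14, 3.14, 3.14, 3.14].

### API

Orientations are given as a rotation vector (axis times angle).
In Python, from bench import robot, viewer, finder gives the robot as it stands.
- The arm moves only by the shell command python3 -m pendant 'ROWS' [FORCE]. ROWS is JSON, one flat list of numbers, 7 for each row, row after row: the shift along the world's x, y, z in cm, then the turn, a rotation vector about the world's x, y, z in rad, then the closure, from 0 (fully open) to 1 (shut). A call has 1 to 12 rows; each row is the pose to reach, as a shift and turn from the pose measured when the call began; what a row does not reach only later rows make up. A row lasts 1/8 s, in which the tool goes at most 62.5 mm and 10.7 degrees, less where a joint would pass 70% of its speed; a pose out of reach is approached as far as the arm can. A call with a gripper value outside its range is refused whole. The fingers move at their own pace and stop on an object; FORCE is the grip in N (left out, the last holds). Time passes only in rows, so rows that repeat a pose let the fingers close. It gives the time, the measured TCP pose, the force and the opening at its end, in the units of the state.
- robot.get_obs(): the state, without advancing time (a new reading comes with each control period).
- viewer.snapshot(name): name is "scene" or "top"; returns the picture (480x640x3 uint8, red, green, blue); there is no depth.
- viewer.camera_model(name): a dict with "K" (3x3 intrinsics, pixels), "D" ([k1, k2, p1, p2, k3] as OpenCV has them; the pictures are not rectified), "T" (4x4, takes a point from camera to world coordinates). Camera axes: x right, y down, z forward; pixel columns grow to the right and rows downward; lengths in m; the calibration is good to about 2 mm. A picture is of the moment at which its call begins. camera_model takes no time and is no camera call.
- robot.close_job(): hands the job in, once; it reports no verdict.
Trained networks look in the newest picture that a camera, given by its name, has taken for a name from the list of things; names that differ only in an ending like _2 or _b are one class to them, and where a whole thing is asked for, a point or a joint stands for the part that bears it (a point fixed in the world has none). Each returns a list of dicts, best first, with "score" (0 to 1); they miss things now and then, are a little off and sometimes report something else, mostly with a low value. They report only what shows in the picture. A call takes as long as a camera call. They do not tell look-alikes from the thing itself.
- finder.regions_of(thing, camera): "pixels" (480x640 bool, what is visible of it) and "box" ([left, top, right, bottom] in pixels, round what is visible of it).
- finder.spot_point(thing, camera): "point" ([column, row] in pixels: a listed point, or the origin of a listed thing).
The state is a dict: "time": time; "qpos": joint angles; "joint_vel": joint speeds; "tau": joint torques, N m; "ee_pos": TCP position; "eef_rot": TCP orientation; "force": force on the tool from outside, world axes, zero at the start; "wrist_torque": the same for the moment, N m; "gripper_width": opening from 0.0 (shut) to 1.0 (fully open).
Only numpy, scipy, OpenCV 4.12 (cv2) and the standard library are available. Lean on these libraries where they do the work, as an engineer would, in place of code of your own. Each camera call takes 0.05 s, during which the arm holds its last target.

## Working session

There is one attempt and no reset: what is moved stays moved. The work goes in short steps, Python scripts to look and compute and a shell command to move; the robot and the scene stay as the last step left them, time stands still between calls to the robot, and variables do not carry over. Pictures are saved under pics/ and viewed, and the job is handed in when it is done.

```bash
ls; mkdir -p pics; cat > h.py <<'E'
import numpy as np, cv2
from bench import robot, viewer, finder
def snap(c,n):
    im=viewer.snapshot(c); cv2.imwrite(f'pics/{n}.png',im[:,:,::-1]); return im
def ray(c,px):
    m=viewer.camera_model(c);K=np.array(m["K"]);D=np.array(m["D"]);T=np.array(m["T"])
    u=cv2.undistortPoints(np.array([[px]],float),K,D)[0,0]
    d=T[:3,:3]@np.array([u[0],u[1],1.]);return T[:3,3],d/np.linalg.norm(d)
def atz(c,px,z):
    o,d=ray(c,px);return o+d*(z-o[2])/d[2]
def tri(rs):
    A=np.zeros((3,3));b=np.zeros(3)
    for o,d in rs:
        P=np.eye(3)-np.outer(d,d);A+=P;b+=P@o
    x=np.linalg.solve(A,b);return x,[np.linalg.norm((np.eye(3)-np.outer(d,d))@(x-o)) for o,d in rs]
def proj(c,p):
    m=viewer.camera_model(c);K=np.array(m["K"]);D=np.array(m["D"]);T=np.linalg.inv(np.array(m["T"]))
    r,_=cv2.Rodrigues(T[:3,:3]);return cv2.projectPoints(np.array(p,float).reshape(-1,3),r,T[:3,3],K,D)[0][:,0]
E
python3 - <<'E'
from h import *
for c in("scene","top"): snap(c,c+"0"); m=viewer.camera_model(c);print(np.round(m["T"],3),np.round(m["K"],0))
o=robot.get_obs();print(o)
E
```

```text
pics
[[-0.141  0.766 -0.628  1.282]
 [ 0.99   0.116 -0.081  0.147]
 [ 0.011 -0.633 -0.774  0.949]
 [ 0.     0.     0.     1.   ]] [[529.   0. 315.]
 [  0. 529. 241.]
 [  0.   0.   1.]]
[[ 8.000e-03 -9.950e-01  9.900e-02  4.100e-01]
 [-1.000e+00 -8.000e-03  1.000e-03  6.000e-02]
 [-0.000e+00 -9.900e-02 -9.950e-01  1.554e+00]
 [ 0.000e+00  0.000e+00  0.000e+00  1.000e+00]] [[571.   0. 321.]
 [  0. 571. 248.]
 [  0.   0.   1.]]
{'time': 0.1, 'qpos': array([-1.24597998,  0.46827265, -0.01161217,  1.6035494 ,  0.00599864,
        1.07137613, -0.05630395]), 'joint_vel': array([ 0.00059252, -0.00142463, -0.0009326 , -0.00094743,  0.0006336 ,
       -0.00022464, -0.00045039]), 'tau': array([ 1.32586614e-03, -5.33524454e+01,  2.18754454e-02, -2.51970595e+01,
        1.15188461e-02,  4.28591637e-03,  1.43845102e-05]), 'ee_pos': array([0.23360125, 0.60603433, 0.23043686]), 'eef_rot': array([-5.74573756e-01, -3.08841941e+00,  2.45135336e-03]), 'force': array([-0.61405281,  0.24839846, -0.62924156]), 'wrist_torque': array([ 0.02640295, -0.01839672,  0.05033744]), 'gripper_width': 1.0011381379126094}
```

View pics/scene0.png

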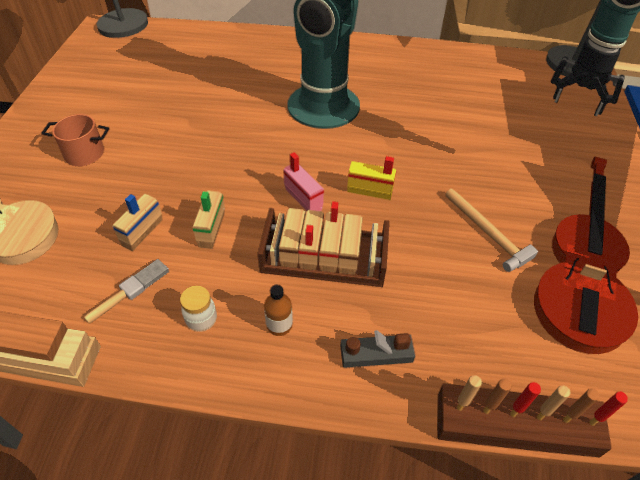

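View pics/top0.png

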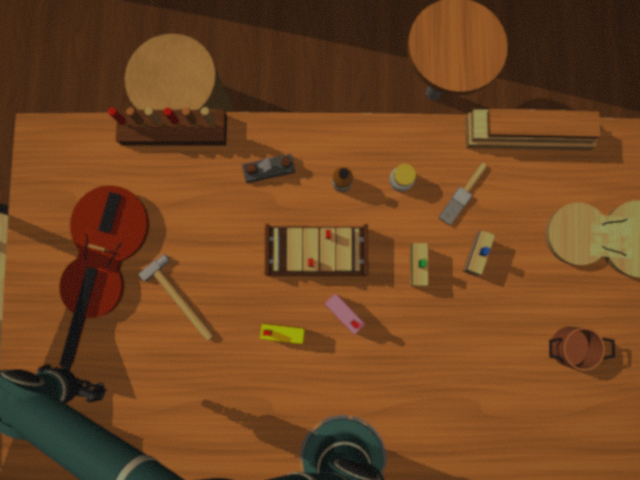

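```bash
python3 - <<'E'
from h import *
for t in ["blue_block_mid","left_red_mid","right_red_mid","left_outer_mid","right_outer_mid","green_block_mid"]:
  for c in("scene","top"):
    print(t,c,[(np.round(r["point"],1).tolist(),round(r["score"],2)) for r in finder.spot_point(t,c)][:4])
print(robot.get_obs()["time"])
E
```

```text
blue_block_mid scene [([136.2, 223.2], 0.55)]
blue_block_mid top [([475.7, 254.1], 0.86)]
left_red_mid scene [([329.7, 245.4], 0.93)]
left_red_mid top []
right_red_mid scene [([373.0, 182.2], 0.84), ([311.5, 244.2], 0.83), ([305.7, 189.2], 0.71)]
right_red_mid top [([341.9, 313.3], 0.64)]
left_outer_mid scene [([352.5, 242.4], 0.72), ([208.7, 222.1], 0.68)]
left_outer_mid top [([294.3, 250.8], 0.82), ([463.9, 191.7], 0.47)]
right_outer_mid scene [([292.7, 239.5], 0.71)]
right_outer_mid top [([294.2, 249.6], 0.48)]
green_block_mid scene [([208.0, 222.2], 0.56)]
green_block_mid top [([418.0, 263.2], 0.81)]
0.7
```

```bash
python3 - <<'E'
import cv2
def crop(n,x0,y0,x1,y1,k,o):
    im=cv2.imread(f'pics/{n}.png')[y0:y1,x0:x1]
    im=cv2.resize(im,None,fx=k,fy=k,interpolation=cv2.INTER_CUBIC)
    for x in range((x0//10+1)*10,x1,10): cv2.line(im,((x-x0)*k,0),((x-x0)*k,6 if x%50 else 14),(255,255,255),1)
    for y in range((y0//10+1)*10,y1,10): cv2.line(im,(0,(y-y0)*k),(6 if y%50 else 14,(y-y0)*k),(255,255,255),1)
    cv2.imwrite(f'pics/{o}.png',im)
crop('top0',260,215,375,285,6,'c1')
crop('scene0',255,195,395,290,5,'c2')
crop('top0',400,225,500,295,6,'c3')
crop('scene0',105,180,235,260,6,'c4')
E
```

```text
(no output)
```

View pics/c1.png

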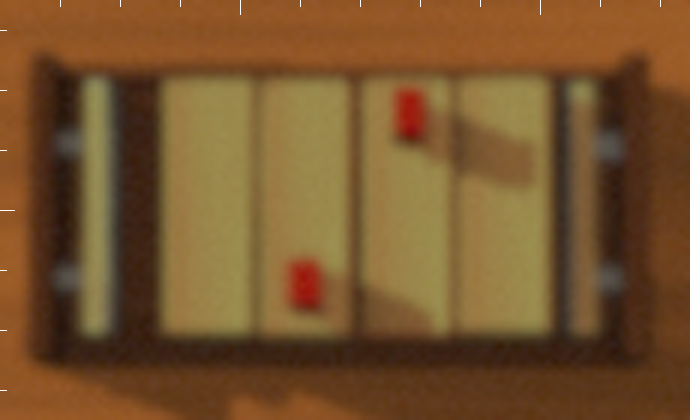

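View pics/c2.png

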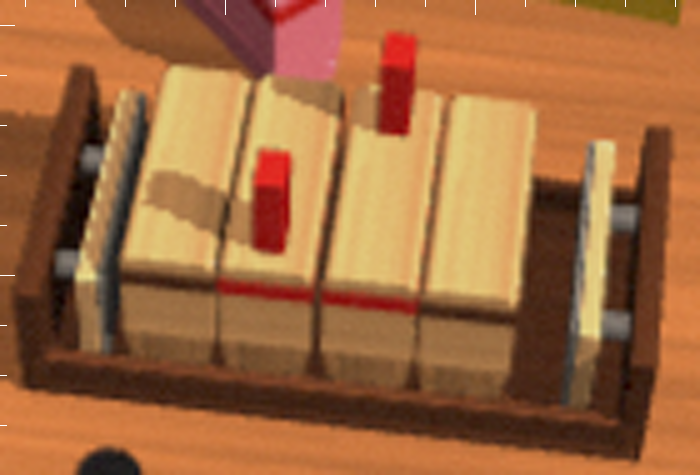

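View pics/c3.png

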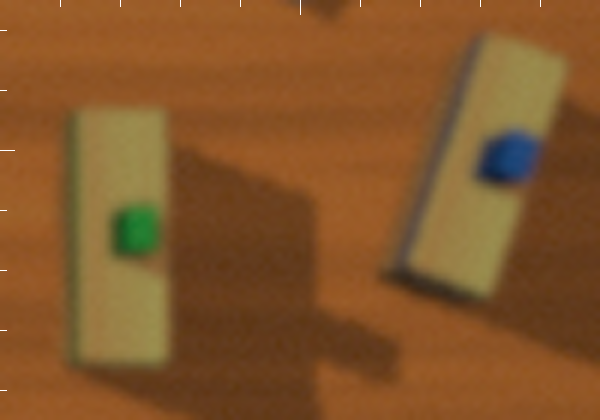

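View pics/c4.png

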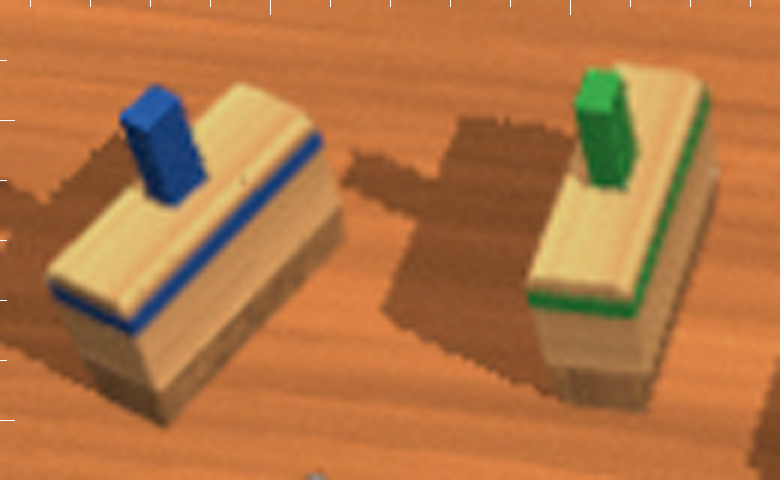

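```bash
python3 - <<'E'
from h import *
C=lambda x,y:(260+x/6-.5*0,215+y/6)
S=lambda x,y:(255+x/5,195+y/5)
for n,p,z in [("LOa",C(160,75),.087),("LOb",C(160,337),.087),("LO/LR",C(255,200),.087),("gapL",C(351,200),.087),("gapR",C(359,200),.087),("RR/RO",C(453,200),.087),("ROa",C(552,75),.087),("ROb",C(548,337),.087),("chL",C(118,200),.067),("chR",C(565,200),.067)]:
    print(n,np.round(atz("top",p,z)*1000,1))
print("scene")
for n,p,z in [("RO far l",S(165,67),.087),("RO near l",S(120,272),.087),("LO far r",S(537,105),.087),("LO near r",S(518,308),.087),("RR/RO near",S(218,282),.087),("RR near r",S(314,295),.087),("LR near l",S(324,297),.087),("LR near r",S(420,310),.087),
 ("chL",S(590,145),.067),("chLn",S(568,335),.067),("chR",S(145,95),.067),("chRn",S(102,290),.067)]:
    print(n,np.round(atz("scene",p,z)*1000,1))
# grips tops: centre of top face
B=lambda x,y:(400+x/6,225+y/6); G=lambda x,y:(105+x/6,180+y/6)
for n,a,b in [("left red top",C(305,272),S(399,43)),("right red top",C(408,99),S(274,158)),("blue top",B(515,154),G(155,103)),("green",B(138,227),G(603,83))]:
    x,e=tri([ray("top",a),ray("scene",b)]);print(n,np.round(x*1000,1),np.round(np.array(e)*1000,1))
    print(np.round(atz("top",a,.132 if 'red' in n else .12)*1000,1),np.round(atz("scene",b,.132 if 'red' in n else .12)*1000,1))
print("blue corners z .075")
for p in [B(485,33),B(567,62),B(490,298),B(408,265)]: print(np.round(atz("top",p,.075)*1000,1))
for p in [G(240,84),G(318,130),G(130,310),G(48,275)]: print(np.round(atz("scene",p,.075)*1000,1))
E
```

```text
LOa [608.2 151.3  87. ]
LOb [494.9 149.7  87. ]
LO/LR [554.3 109.6  87. ]
gapL [554.6  68.3  87. ]
gapR [554.7  64.8  87. ]
RR/RO [555.   24.4  87. ]
ROa [609.7 -18.1  87. ]
ROb [496.3 -16.7  87. ]
chL [555.8 170.1  67. ]
chR [557.4 -25.   67. ]
scene
RO far l [501.1 -14.4  87. ]
RO near l [617.8 -12.9  87. ]
LO far r [498.9 150.5  87. ]
LO near r [612.  152.2  87. ]
RR/RO near [616.9  28.1  87. ]
RR near r [617.8  68.3  87. ]
LR near l [618.2  72.5  87. ]
LR near r [619.  112.4  87. ]
chL [500.9 175.9  67. ]
chLn [607.5 174.3  67. ]
chR [501.2 -24.   67. ]
chRn [613.  -22.3  67. ]
left red top [519.3  88.4 138.1] [1.6 1.6]
[519.9  86.9 132. ] [513.4  89.5 132. ]
right red top [591.7  46.1 139.8] [1.5 1.5]
[592.9  44.6 132. ] [584.9  46.6 132. ]
blue top [ 548.6 -355.9  119.8] [1.3 1.3]
[ 549.  -357.1  120. ] [ 548.8 -354.3  120. ]
green [ 516.4 -194.7  121.3] [1.2 1.2]
[ 516.8 -196.1  120. ] [ 515.1 -194.   120. ]
blue corners z .075
[ 606.5 -358.    75. ]
[ 594.  -394.2   75. ]
[ 490.3 -358.    75. ]
[ 504.5 -322.2   75. ]
[ 494.4 -352.1   75. ]
[ 513.5 -313.8   75. ]
[ 610. -353.   75.]
[ 598.4 -389.6   75. ]
```

```bash
python3 -m pendant '[3,-5,1,0,0,0.05,0, 6,-10,2,0,0,0.1,0, 9,-15,2,0,0,0.15,0, 12,-21,2,0,0,0.2,0, 15,-27,2,0,0,0.25,0, 18,-33,2,0,0,0.3,0, 21,-39,2,0,0,0.368,0, 25,-45,2,0,0,0.368,0, 28.5,-51.7,2,0,0,0.368,0, 28.5,-51.7,0,0,0,0.368,0, 28.5,-51.7,-3,0,0,0.368,0, 28.5,-51.7,-3,0,0,0.368,0]' 30
```

```text
time: 2.2
ee_pos: [0.5173, 0.0889, 0.1996]
eef_rot: [-0.001, -3.137, 0.002]
force: [-0.8, 0.4, -0.1]
gripper_width: 0.998
```

```bash
python3 -m pendant '[0.1,0,-4,0,0,0,0.3, 0.1,0,-8,0,0,0,0.5, 0.1,0,-10.2,0,0,0,0.6, 0.1,0,-10.2,0,0,0,0.6, 0.1,0,-10.2,0,0,0,0.6, 0.1,0,-10.2,0,0,0,0.6]'
python3 - <<'E'
from h import *
snap("scene","s1");snap("top","t1")
a=cv2.imread('pics/s1.png')[170:290,250:400];b=cv2.imread('pics/t1.png')[205:285,260:375]
cv2.imwrite('pics/s1c.png',cv2.resize(a,None,fx=5,fy=5,interpolation=cv2.INTER_CUBIC))
E
```

```text
time: 2.95
ee_pos: [0.5193, 0.0894, 0.0992]
eef_rot: [-0.001, -3.14, 0.0]
force: [0.5, -0.1, 0.3]
gripper_width: 0.403
```

View pics/s1c.png

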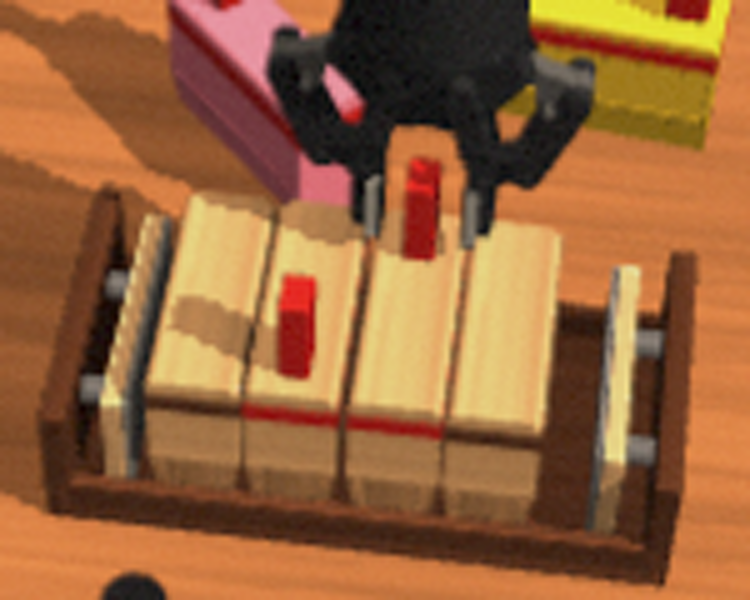

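The grip stands midway between the pads (crop columns 377/466, grip 404–437), so I can close on it.

```bash
python3 -m pendant '[0,0,0,0,0,0,0.8, 0,0,0,0,0,0,0.9, 0,0,0,0,0,0,1, 0,0,0,0,0,0,1, 0,0,0,0,0,0,1]' 30; python3 -c "
from h import *
o=robot.get_obs();print(o['force'],o['wrist_torque'],o['gripper_width'])"
```

```text
time: 3.68
ee_pos: [0.5194, 0.0893, 0.0994]
eef_rot: [-0.001, -3.14, 0.0]
force: [-0.8, -0.2, 6.4]
gripper_width: 0.158
[-0.78262992 -0.23479836  6.44026175] [0.03060847 0.24170219 0.02307048] 0.15784786799451317
```

```bash
python3 -m pendant '[0,0,0.05,0,0,0,1, 0,0.1,0.05,0,0,0,1, 0,0.3,0.05,0,0,0,1, 0,0.5,0.05,0,0,0,1, 0,0.7,0.05,0,0,0,1, 0,0.9,0.05,0,0,0,1, 0,1.1,0.05,0,0,0,1, 0,1.3,0.05,0,0,0,1, 0,1.4,0.05,0,0,0,1, 0,1.4,0.05,0,0,0,1, 0,1.4,0.05,0,0,0,1]'
```

```text
time: 5.05
ee_pos: [0.5195, 0.1033, 0.0999]
eef_rot: [-0.001, -3.14, -0.0]
force: [-0.9, -0.8, -0.6]
gripper_width: 0.16
```

```bash
for i in 1; do python3 -m pendant '[0,0.1,0,0,0,0,1, 0,0.2,0,0,0,0,1, 0,0.2,0,0,0,0,1, 0,0.2,0,0,0,0,1]'; done
```

```text
time: 5.55
ee_pos: [0.5194, 0.1054, 0.0999]
eef_rot: [-0.001, -3.14, -0.0]
force: [-0.9, 0.4, -1.3]
gripper_width: 0.157
```

```bash
python3 -m pendant '[0,0.1,0,0,0,0,1, 0,0.15,0,0,0,0,1, 0,0.15,0,0,0,0,1, 0,0.15,0,0,0,0,1]'
```

```text
time: 6.05
ee_pos: [0.5195, 0.1069, 0.0999]
eef_rot: [-0.001, -3.14, -0.0]
force: [0.3, -0.4, -1.4]
gripper_width: 0.159
```

```bash
python3 -m pendant '[0,0.05,0,0,0,0,1, 0,0.1,0,0,0,0,1, 0,0.1,0,0,0,0,1]'
```

```text
time: 6.42
ee_pos: [0.5194, 0.108, 0.0999]
eef_rot: [-0.001, -3.14, -0.0]
force: [0.2, -0.1, -1.8]
gripper_width: 0.157
```

```bash
python3 -m pendant '[0,0.05,0,0,0,0,1, 0,0.1,0,0,0,0,1, 0,0.1,0,0,0,0,1]'
```

```text
time: 6.8
ee_pos: [0.5194, 0.1091, 0.0999]
eef_rot: [-0.001, -3.14, -0.0]
force: [-0.5, -0.1, -0.6]
gripper_width: 0.159
```

```bash
python3 -m pendant '[0,0.05,0,0,0,0,1, 0,0.1,0,0,0,0,1, 0,0.1,0,0,0,0,1]'; python3 - <<'E'
from h import *
snap("scene","s2");snap("top","t2")
a=cv2.imread('pics/s2.png')[170:290,250:400]
cv2.imwrite('pics/s2c.png',cv2.resize(a,None,fx=5,fy=5,interpolation=cv2.INTER_CUBIC))
E
```

```text
time: 7.18
ee_pos: [0.5195, 0.1102, 0.0999]
eef_rot: [-0.0, -3.14, -0.001]
force: [0.4, -0.7, -1.3]
gripper_width: 0.158
```

View pics/s2c.png

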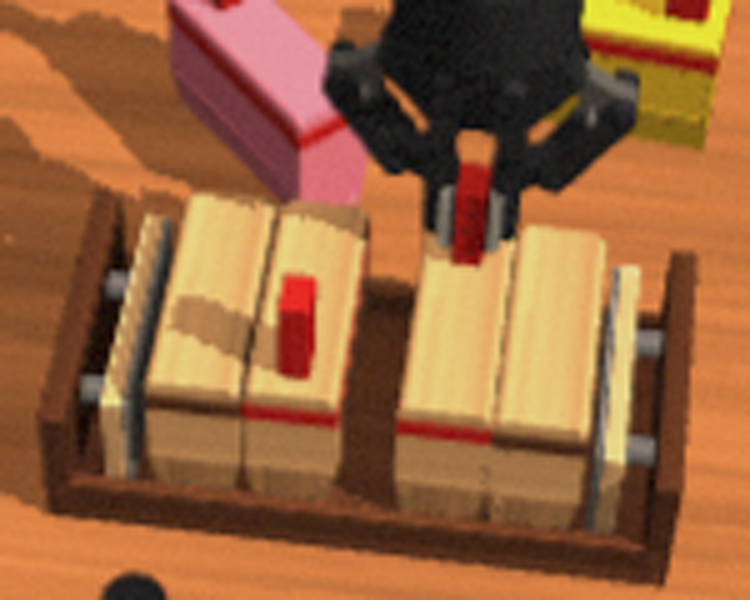

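Close to the cheek now, with a gap of about 1–2 mm (crop columns 588–600). I'll continue in small steps.

```bash
python3 -m pendant '[0,0.05,0,0,0,0,1, 0,0.06,0,0,0,0,1, 0,0.06,0,0,0,0,1]'
```

```text
time: 7.65
ee_pos: [0.5194, 0.1108, 0.0999]
eef_rot: [-0.0, -3.14, -0.001]
force: [-1.2, -0.5, -2.0]
gripper_width: 0.157
```

```bash
python3 -m pendant '[0,0.05,0,0,0,0,1, 0,0.06,0,0,0,0,1, 0,0.06,0,0,0,0,1]'
```

```text
time: 8.02
ee_pos: [0.5195, 0.1114, 0.0999]
eef_rot: [-0.0, -3.14, -0.001]
force: [-0.8, -0.9, -0.2]
gripper_width: 0.16
```

```bash
python3 -m pendant '[0,0.05,0,0,0,0,1, 0,0.06,0,0,0,0,1, 0,0.06,0,0,0,0,1]'
```

```text
time: 8.4
ee_pos: [0.5194, 0.1121, 0.0999]
eef_rot: [-0.0, -3.14, -0.001]
force: [0.2, -0.4, -2.2]
gripper_width: 0.162
```

```bash
python3 -m pendant '[0,0.05,0,0,0,0,1, 0,0.06,0,0,0,0,1, 0,0.06,0,0,0,0,1]'
```

```text
time: 8.78
ee_pos: [0.5194, 0.1127, 0.0999]
eef_rot: [-0.0, -3.14, -0.001]
force: [0.7, -0.8, -1.0]
gripper_width: 0.162
```

```bash
python3 -m pendant '[0,0.05,0,0,0,0,1, 0,0.06,0,0,0,0,1, 0,0.06,0,0,0,0,1]'
```

```text
time: 9.15
ee_pos: [0.5195, 0.1133, 0.0999]
eef_rot: [-0.0, -3.14, -0.001]
force: [0.2, -0.3, -1.4]
gripper_width: 0.159
```

```bash
python3 - <<'E'
from h import *
import time
for i in range(3): viewer.snapshot("scene"); o=robot.get_obs(); print(np.round(o['force'],2),np.round(o['wrist_torque'],3),o['ee_pos'])
E
```

```text
[ 0.78 -0.   -1.16] [-0.081  0.026 -0.036] [0.51946549 0.11329735 0.09986828]
[ 0.34 -0.15 -1.56] [-0.09   0.064 -0.003] [0.51944706 0.11333954 0.09986335]
[ 1.08 -0.84 -1.73] [-0.093  0.017 -0.032] [0.51946075 0.11331664 0.09987586]
```

```bash
python3 -m pendant '[0,0.05,0,0,0,0,1, 0,0.06,0,0,0,0,1, 0,0.06,0,0,0,0,1]'
```

```text
time: 9.68
ee_pos: [0.5194, 0.114, 0.0999]
eef_rot: [-0.0, -3.14, -0.001]
force: [-0.3, -0.2, -0.7]
gripper_width: 0.16
```

```bash
python3 -m pendant '[0,0.05,0,0,0,0,1, 0,0.06,0,0,0,0,1, 0,0.06,0,0,0,0,1]'; python3 - <<'E'
from h import *
snap("scene","s3");snap("top","t3")
a=cv2.imread('pics/s3.png')[170:290,250:400]
cv2.imwrite('pics/s3c.png',cv2.resize(a,None,fx=5,fy=5,interpolation=cv2.INTER_CUBIC))
o=robot.get_obs(); print(np.round(o['force'],2),np.round(o['wrist_torque'],3),o['ee_pos'])
E
```

```text
time: 10.05
ee_pos: [0.5195, 0.1144, 0.0999]
eef_rot: [-0.0, -3.14, -0.0]
force: [-0.3, -1.4, -0.2]
gripper_width: 0.161
[-0.28 -0.66 -0.38] [-0.37   0.074 -0.038] [0.51947526 0.11440499 0.09989197]
```

View pics/s3c.png

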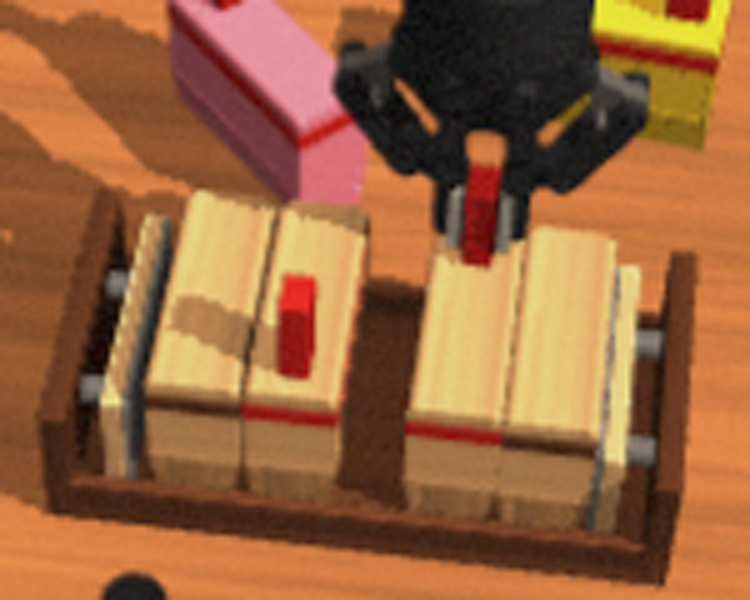

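```bash
python3 -m pendant '[0,0.03,0,0,0,0,1, 0,0.03,0,0,0,0,1]'; python3 - <<'E'
from h import *
for i in range(3): viewer.snapshot("scene"); o=robot.get_obs(); print(np.round(o['force'],2),np.round(o['wrist_torque'],3),o['ee_pos'])
E
```

```text
time: 10.4
ee_pos: [0.5195, 0.1145, 0.0999]
eef_rot: [-0.001, -3.14, -0.0]
force: [-0.1, -2.0, -1.1]
gripper_width: 0.157
[ 0.42 -1.86 -0.35] [-0.406  0.09  -0.016] [0.51949253 0.11455627 0.09991224]
[ 0.05 -1.46 -0.68] [-0.478  0.053  0.011] [0.5195031  0.11455096 0.09991733]
[-0.42 -2.2  -0.89] [-0.461  0.011 -0.003] [0.5194924  0.1145792  0.09989558]
```

```bash
python3 -m pendant '[0,0,0,0,0,0,0.8, 0,0,0,0,0,0,0.6, 0,0,0,0,0,0,0.6, 0,0,3,0,0,0,0.6, 0,0,6,0,0,0,0.5, 3.5,-3.5,6,0,0,0,0.5, 7.2,-6.9,6,0,0,0,0.5, 7.2,-6.85,4,0,0,0,0.5, 7.2,-6.85,1,0,0,0,0.6, 7.2,-6.85,0.05,0,0,0,0.6, 7.2,-6.85,0.05,0,0,0,0.6, 7.2,-6.85,0.05,0,0,0,0.6]'; python3 - <<'E'
from h import *
snap("scene","s4");snap("top","t4")
a=cv2.imread('pics/s4.png')[170:290,250:400]
cv2.imwrite('pics/s4c.png',cv2.resize(a,None,fx=5,fy=5,interpolation=cv2.INTER_CUBIC))
E
```

```text
time: 12.05
ee_pos: [0.5923, 0.0463, 0.1015]
eef_rot: [0.0, 3.141, 0.001]
force: [0.2, 0.5, 0.2]
gripper_width: 0.4
```

View pics/s4c.png

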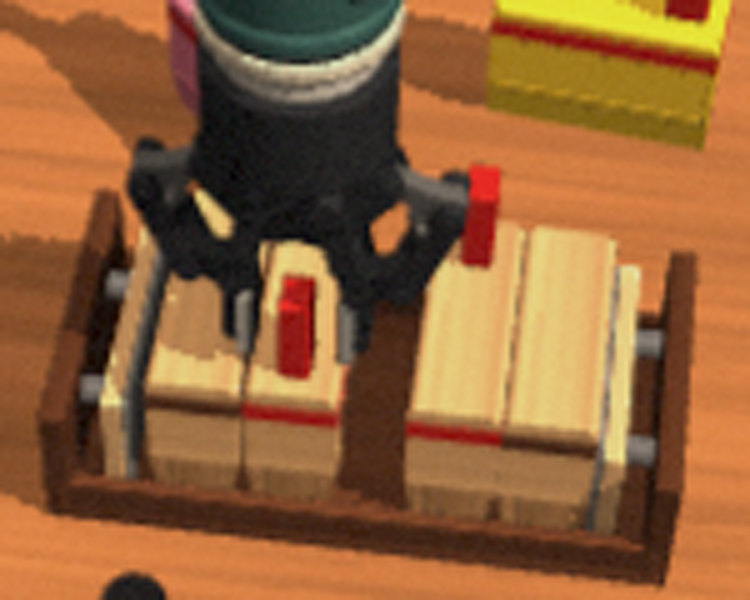

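The pads centre on the right red grip (crop column 296 against 297), and the left half has stayed at its cheek.

```bash
python3 -m pendant '[0,0,-0.1,0,0,0,0.8, 0,0,-0.1,0,0,0,0.9, 0,0,-0.1,0,0,0,1, 0,0,-0.1,0,0,0,1, 0,0,-0.05,0,0,0,1, 0,-0.1,-0.05,0,0,0,1, 0,-0.25,-0.05,0,0,0,1, 0,-0.4,-0.05,0,0,0,1, 0,-0.4,-0.05,0,0,0,1]';  python3 - <<'E'
from h import *
for i in range(2): viewer.snapshot("scene"); o=robot.get_obs(); print(np.round(o['force'],2),np.round(o['wrist_torque'],3),o['ee_pos'])
E
```

```text
time: 13.28
ee_pos: [0.5924, 0.0424, 0.1012]
eef_rot: [0.0, 3.141, 0.001]
force: [0.1, 0.8, 4.5]
gripper_width: 0.157
[0.07 1.74 4.49] [ 0.623 -0.11  -0.032] [0.5924162  0.04238897 0.10125672]
[0.14 1.31 4.89] [ 0.54  -0.066 -0.05 ] [0.59241854 0.04238765 0.10125891]
```

```bash
python3 -m pendant '[0,0,0.05,0,0,0,1, 0,-0.02,0.05,0,0,0,1]';  python3 - <<'E'
from h import *
for i in range(2): viewer.snapshot("scene"); o=robot.get_obs(); print(np.round(o['force'],2),np.round(o['wrist_torque'],3),o['ee_pos'])
E
```

```text
time: 13.62
ee_pos: [0.592, 0.0419, 0.1013]
eef_rot: [0.0, 3.141, 0.001]
force: [-0.4, 1.4, 1.0]
gripper_width: 0.156
[-0.19  0.36 -0.22] [ 0.363 -0.163 -0.005] [0.59195001 0.04194633 0.10126178]
[ 0.64  0.26 -0.5 ] [ 0.327 -0.166  0.001] [0.59197322 0.04194891 0.10128429]
```

```bash
python3 -m pendant '[0,-0.1,0.02,0,0,0,1, 0,-0.2,0.02,0,0,0,1, 0,-0.3,0.02,0,0,0,1, 0,-0.4,0.02,0,0,0,1, 0,-0.4,0.02,0,0,0,1]';  python3 - <<'E'
from h import *
for i in range(2): viewer.snapshot("scene"); o=robot.get_obs(); print(np.round(o['force'],2),np.round(o['wrist_torque'],3),o['ee_pos'])
E
```

```text
time: 14.35
ee_pos: [0.5917, 0.0376, 0.1013]
eef_rot: [-0.001, -3.141, -0.0]
force: [-0.3, 0.4, -0.7]
gripper_width: 0.16
[ 0.56 -0.59 -0.62] [ 0.049 -0.03  -0.044] [0.5917689  0.03759569 0.10133738]
[ 0.8   0.71 -1.35] [-0.026 -0.012 -0.033] [0.59173281 0.03760563 0.10131353]
```

```bash
python3 -m pendant '[0,-0.05,0,0,0,0,1, 0,-0.1,0,0,0,0,1, 0,-0.1,0,0,0,0,1]';  python3 - <<'E'
from h import *
for i in range(2): viewer.snapshot("scene"); o=robot.get_obs(); print(np.round(o['force'],2),np.round(o['wrist_torque'],3),o['ee_pos'])
E
```

```text
time: 14.82
ee_pos: [0.5917, 0.0366, 0.1013]
eef_rot: [-0.001, -3.141, 0.0]
force: [-0.1, 0.2, -0.8]
gripper_width: 0.157
[-0.89  0.91 -1.65] [ 0.163 -0.007  0.003] [0.59172093 0.03659401 0.1012835 ]
[ 0.25  0.34 -0.74] [ 0.212 -0.076  0.033] [0.59172507 0.03661216 0.1012982 ]
```

```bash
python3 -m pendant '[0,-0.04,0,0,0,0,1, 0,-0.04,0,0,0,0,1]';  python3 - <<'E'
from h import *
for i in range(3): viewer.snapshot("scene"); o=robot.get_obs(); print(np.round(o['force'],2),np.round(o['wrist_torque'],3),o['ee_pos'])
E
```

```text
time: 15.18
ee_pos: [0.5917, 0.0362, 0.1013]
eef_rot: [-0.001, -3.141, -0.0]
force: [0.2, -0.1, -0.7]
gripper_width: 0.158
[-0.01  2.17 -0.98] [ 0.254 -0.067  0.036] [0.59174609 0.03621313 0.10130299]
[-0.2   0.63 -0.62] [ 0.307 -0.086  0.015] [0.59169368 0.03622005 0.1012975 ]
[-0.16  0.92 -1.03] [ 0.243 -0.116 -0.043] [0.59174188 0.0362416  0.10131135]
```

```bash
python3 -m pendant '[0,-0.04,0,0,0,0,1, 0,-0.04,0,0,0,0,1]';  python3 - <<'E'
from h import *
for i in range(3): viewer.snapshot("scene"); o=robot.get_obs(); print(np.round(o['force'],2),np.round(o['wrist_torque'],3),o['ee_pos'])
snap("scene","s5");snap("top","t5")
a=cv2.imread('pics/s5.png')[170:290,250:400]
cv2.imwrite('pics/s5c.png',cv2.resize(a,None,fx=5,fy=5,interpolation=cv2.INTER_CUBIC))
E
```

```text
time: 15.58
ee_pos: [0.5917, 0.036, 0.1013]
eef_rot: [-0.0, -3.141, -0.0]
force: [0.5, 2.1, -0.6]
gripper_width: 0.158
[ 0.57  1.14 -1.31] [ 0.497 -0.041 -0.013] [0.59172469 0.0360219  0.1012982 ]
[-0.8   1.94 -1.26] [ 0.48  -0.02  -0.063] [0.59171707 0.03605853 0.10128895]
[-0.74  2.03 -0.44] [ 0.433 -0.107  0.04 ] [0.5917413  0.03600592 0.10132254]
```

View pics/s5c.png

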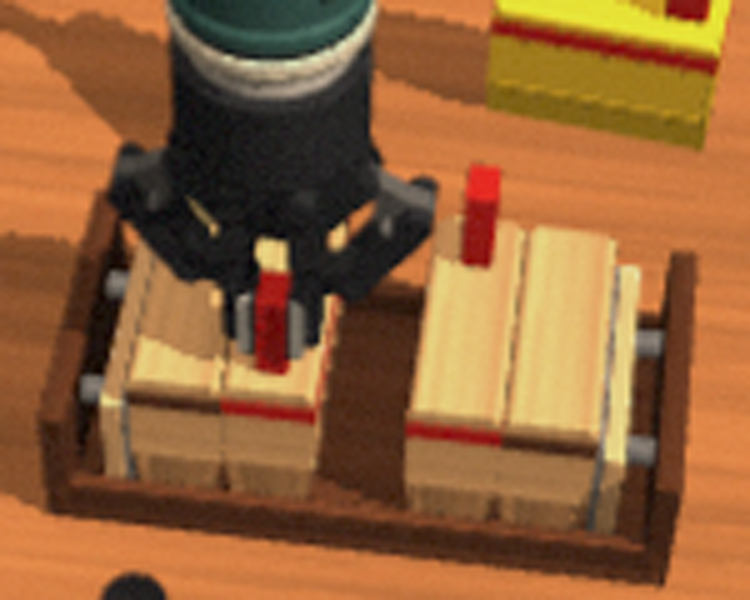

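```bash
python3 -m pendant '[0,0,0,0,0,0,0.8, 0,0,0,0,0,0,0.6, 0,0,0,0,0,0,0.6, 0,0,4,0,0,0,0.6, 0,0,9,0,0,0,0.5, 0,-6,10,0,0,0,0.4, -1,-12,10,0,0,-0.1,0.4, -2,-18,10,0,0,-0.2,0.4, -3,-24,10,0,0,-0.34,0.4, -4.3,-30,10,0,0,-0.34,0.4, -4.3,-35,10,0,0,-0.34,0.4, -4.3,-39.2,8,0,0,-0.34,0.5]';  python3 - <<'E'
from h import *
snap("scene","s6");snap("top","t6")
a=cv2.imread('pics/t6.png')[215:285,260:375]
cv2.imwrite('pics/t6c.png',cv2.resize(a,None,fx=6,fy=6,interpolation=cv2.INTER_CUBIC))
E
```

```text
time: 17.32
ee_pos: [0.5491, -0.3592, 0.1829]
eef_rot: [0.533, 3.093, -0.002]
force: [0.4, 0.2, 0.4]
gripper_width: 0.5
```

View pics/t6c.png

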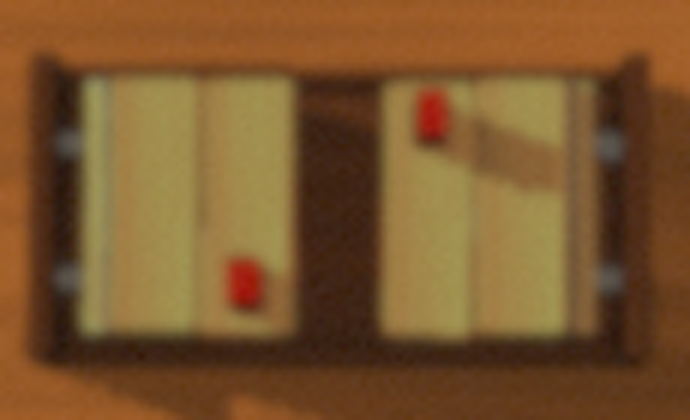

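View pics/s6.png

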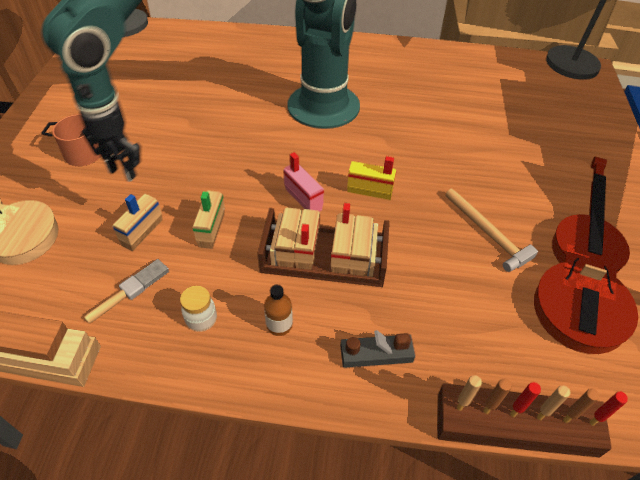

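Blue (grip at scene 131,205, blue band) is the one to fetch. Green (206,200) stays. The reds are about 78 mm apart centre to centre.

```bash
python3 -m pendant '[0,0.3,-2,0,0,0,0.5, 0,0.3,-6,0,0,0,0.5, 0,0.3,-9,0,0,0,0.6, 0,0.3,-9.6,0,0,0,0.6, 0,0.3,-9.6,0,0,0,0.6]';  python3 - <<'E'
from h import *
snap("scene","s7");snap("top","t7")
a=cv2.imread('pics/s7.png')[150:260,80:240]
cv2.imwrite('pics/s7c.png',cv2.resize(a,None,fx=5,fy=5,interpolation=cv2.INTER_CUBIC))
E
```

```text
time: 18.05
ee_pos: [0.5457, -0.3586, 0.0839]
eef_rot: [-0.542, -3.091, 0.005]
force: [0.3, -0.8, -0.2]
gripper_width: 0.4
```

View pics/s7c.png

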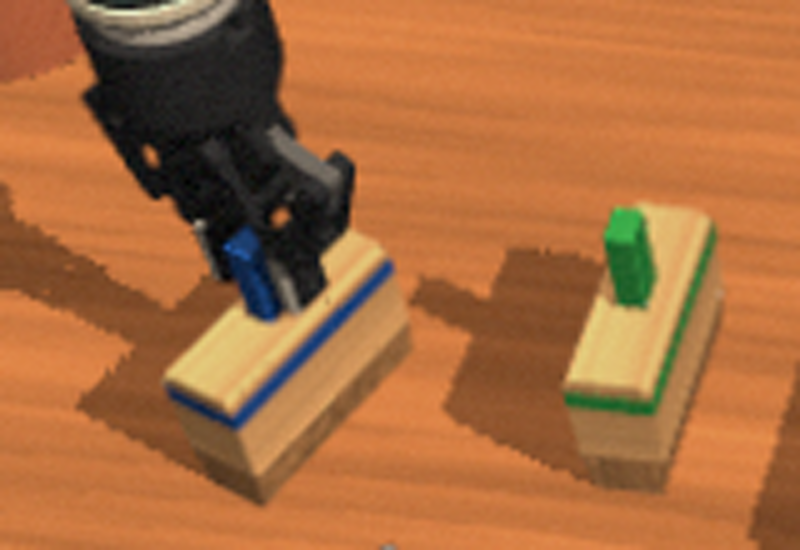

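```bash
python3 -m pendant '[0.3,0.25,0.25,0,0,0,0.6, 0.3,0.25,0.25,0,0,0,0.6, 0.3,0.25,0.25,0,0,0,0.6]';  python3 - <<'E'
from h import *
snap("scene","s8");snap("top","t8")
a=cv2.imread('pics/s8.png')[170:240,90:190]
cv2.imwrite('pics/s8c.png',cv2.resize(a,None,fx=8,fy=8,interpolation=cv2.INTER_CUBIC))
E
```

```text
time: 18.52
ee_pos: [0.5495, -0.3566, 0.0879]
eef_rot: [-0.543, -3.093, 0.006]
force: [0.1, 0.3, -0.1]
gripper_width: 0.398
```

View pics/s8c.png

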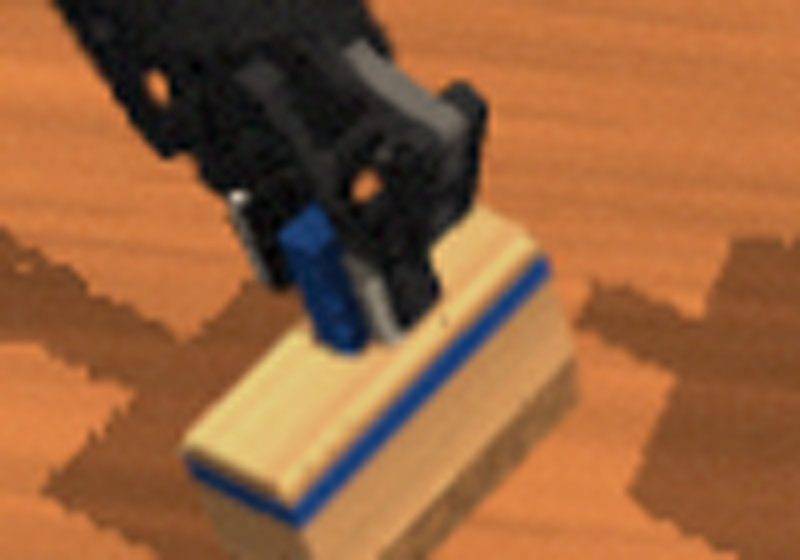

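```bash
python3 -m pendant '[0,0,0,0,0,0,0.7, 0,0,0,0,0,0,0.8, 0,0,0,0,0,0,0.9, 0,0,0,0,0,0,1, 0,0,0,0,0,0,1, 0,0,0,0,0,0,1, 0,0,1,0,0,0,1, 0,0,2,0,0,0,1, 0,0,2,0,0,0,1, 0,0,2,0,0,0,1]' 40;  python3 - <<'E'
from h import *
snap("scene","s9");snap("top","t9")
o=robot.get_obs(); print(np.round(o['force'],2),np.round(o['wrist_torque'],3))
a=cv2.imread('pics/s9.png')[160:260,80:190]
cv2.imwrite('pics/s9c.png',cv2.resize(a,None,fx=6,fy=6,interpolation=cv2.INTER_CUBIC))
E
```

```text
time: 19.88
ee_pos: [0.5492, -0.3565, 0.1076]
eef_rot: [-0.543, -3.093, 0.005]
force: [1.0, 0.2, -1.0]
gripper_width: 0.158
[-0.01 -0.59 -1.72] [ 0.014 -0.01  -0.05 ]
```

View pics/s9c.png

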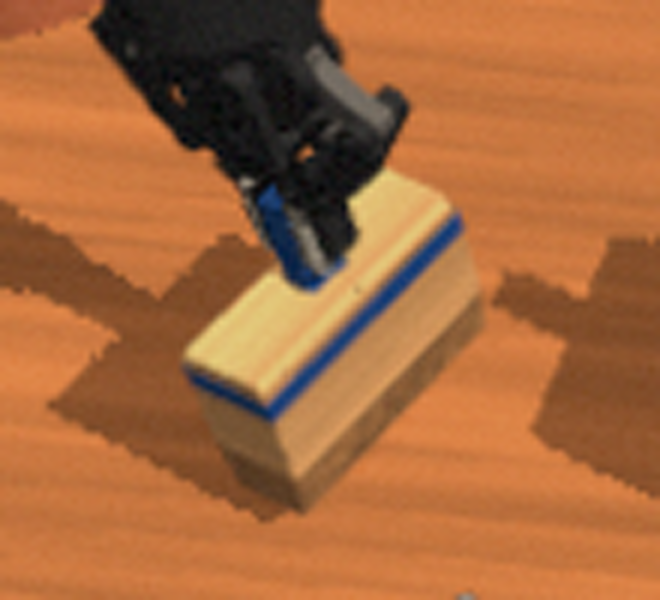

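```bash
python3 -m pendant '[0,0,5,0,0,0,1, 0,0,10,0,0,0,1, 0,0,14.2,0,0,0,1, 0.1,6,14.2,0,0,0.1,1, 0.2,12,14.2,0,0,0.2,1, 0.3,18,14.2,0,0,0.3,1, 0.5,24,14.2,0,0,0.347,1, 0.6,30,14.2,0,0,0.347,1, 0.6,36,14.2,0,0,0.347,1, 0.6,40,14.2,0,0,0.347,1, 0.6,43.2,14.2,0,0,0.347,1, 0.6,43.2,14.2,0,0,0.347,1]'
python3 -m pendant '[0,0,0,0,0,0,1, 0,0,0,0,0,0,1]';python3 - <<'E'
from h import *
o=robot.get_obs(); print(o['ee_pos'],o['eef_rot'],np.round(o['force'],2),np.round(o['wrist_torque'],3))
snap("scene","s10");snap("top","t10")
a=cv2.imread('pics/s10.png')[130:290,240:410]
cv2.imwrite('pics/s10c.png',cv2.resize(a,None,fx=4,fy=4,interpolation=cv2.INTER_CUBIC))
a=cv2.imread('pics/t10.png')[205:290,255:380]
cv2.imwrite('pics/t10c.png',cv2.resize(a,None,fx=6,fy=6,interpolation=cv2.INTER_CUBIC))
E
```

```text
time: 21.48
ee_pos: [0.5544, 0.079, 0.2488]
eef_rot: [0.008, -3.139, 0.004]
force: [0.4, -0.3, -2.5]
gripper_width: 0.158
time: 21.72
ee_pos: [0.5544, 0.0779, 0.2487]
eef_rot: [0.005, -3.139, 0.005]
force: [0.0, 1.1, -2.3]
gripper_width: 0.159
[0.55438803 0.07788679 0.2487074 ] [ 0.0050289  -3.13893143  0.0045883 ] [ 0.04  1.14 -2.33] [-0.03   0.047 -0.016]
```

View pics/s10c.png

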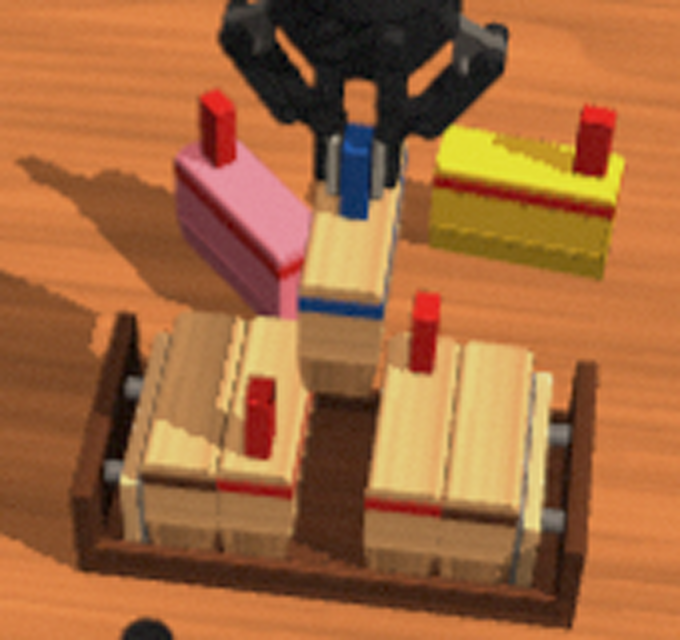

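View pics/t10c.png

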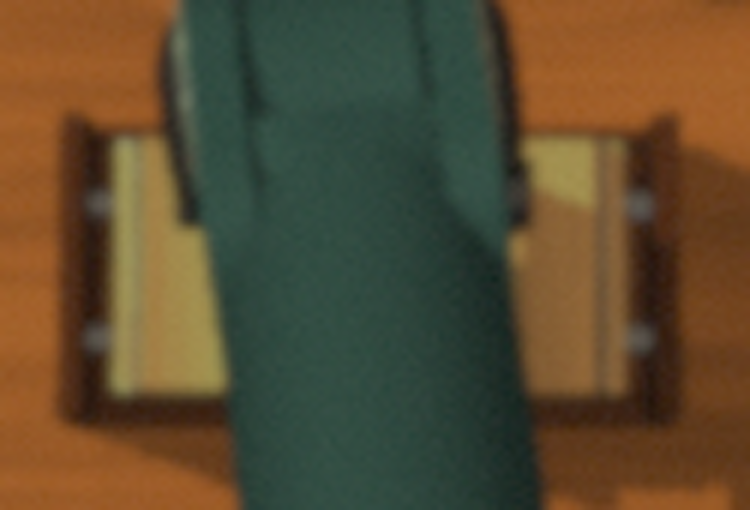

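```bash
python3 - <<'E'
from h import *
S=lambda x,y:(240+x/4,130+y/4)
for n,p,z in [("blue fl",S(300,299),.2358),("blue fr",S(384,308),.2358),("blue foot fl",S(308,389),.1608),("blue foot fr",S(374,395),.1608),("blue grip top",S(360,130),.2808),("RR fl",S(218,483),.087),("RR fr",S(293,488),.087),("LR fl",S(368,500),.087),("LR fr",S(440,508),.087),("LR grip top",S(428,298),.132),("RR grip top",S(262,384),.132)]:
    print(n,np.round(atz("scene",p,z)*1000,1))
E
```

```text
blue fl [619.5  61.  235.8]
blue fr [619.3 100.  235.8]
blue foot fl [609.1  64.4 160.8]
blue foot fr [608.   96.9 160.8]
blue grip top [550.7  78.9 280.8]
RR fl [616.5  19.5  87. ]
RR fr [614.   58.3  87. ]
LR fl [616.   97.6  87. ]
LR fr [615.6 134.8  87. ]
LR grip top [512.1 115.3 132. ]
RR grip top [584.6  37.7 132. ]
```

```bash
python3 -m pendant '[0,-0.27,-2,0,0,0,1, 0,-0.27,-4,0,0,0,1, 0,-0.27,-6,0,0,0,1, 0,-0.27,-6.6,0,0,0,1, 0,-0.27,-6.6,0,0,0,1, 0,-0.27,-6.6,0,0,0,1]'
python3 - <<'E'
from h import *
snap("scene","s11")
o=robot.get_obs(); print(o['ee_pos'],o['eef_rot'],np.round(o['force'],2),np.round(o['wrist_torque'],3))
a=cv2.imread('pics/s11.png')[170:290,250:400]
cv2.imwrite('pics/s11c.png',cv2.resize(a,None,fx=5,fy=5,interpolation=cv2.INTER_CUBIC))
E
```

```text
time: 22.58
ee_pos: [0.5551, 0.0751, 0.1837]
eef_rot: [0.004, -3.141, 0.004]
force: [-0.1, 0.5, -1.9]
gripper_width: 0.158
[0.55510649 0.07519163 0.1837263 ] [ 0.00460031 -3.14079923  0.00388039] [ 0.53  0.16 -2.49] [0.003 0.043 0.008]
```

View pics/s11c.png

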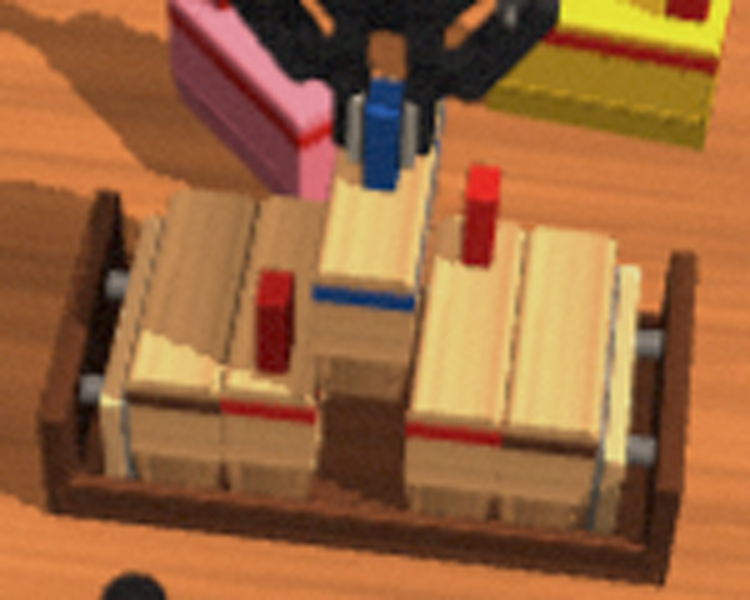

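The foot (columns 328–405) is centred over the slot (320–412). I'll lower it and feel for contact.

```bash
python3 -m pendant '[0,0,-0.6,0,0,0,1, 0,0,-1.2,0,0,0,1, 0,0,-1.8,0,0,0,1, 0,0,-2.2,0,0,0,1, 0,0,-2.2,0,0,0,1]'
python3 - <<'E'
from h import *
viewer.snapshot("top")
o=robot.get_obs(); print(o['ee_pos'],o['eef_rot'],np.round(o['force'],2),np.round(o['wrist_torque'],3))
E
```

```text
time: 23.25
ee_pos: [0.5548, 0.0751, 0.1612]
eef_rot: [0.005, -3.14, 0.004]
force: [0.7, -0.8, -1.1]
gripper_width: 0.158
[0.55504155 0.07515753 0.16152908] [ 0.00460037 -3.14046197  0.00406127] [-0.11  0.96 -1.93] [ 0.055 -0.004  0.009]
```

Entered freely. Next come steps through the wedge.

```bash
python3 -m pendant '[0,0,-0.2,0,0,0,1, 0,0,-0.4,0,0,0,1, 0,0,-0.5,0,0,0,1, 0,0,-0.5,0,0,0,1]'
python3 - <<'E'
from h import *
viewer.snapshot("top")
o=robot.get_obs(); print(o['ee_pos'],o['eef_rot'],np.round(o['force'],2),np.round(o['wrist_torque'],3))
E
```

```text
time: 23.8
ee_pos: [0.555, 0.0752, 0.1565]
eef_rot: [0.005, -3.14, 0.004]
force: [-0.4, 0.2, -1.6]
gripper_width: 0.156
[0.55504757 0.07517353 0.15653566] [ 0.00459623 -3.14045287  0.00405275] [ 0.19 -0.41 -1.9 ] [0.029 0.042 0.048]
```

```bash
python3 -m pendant '[0,0,-0.1,0,0,0,1, 0,0,-0.2,0,0,0,1, 0,0,-0.3,0,0,0,1, 0,0,-0.3,0,0,0,1]'
python3 - <<'E'
from h import *
snap("scene","s12")
o=robot.get_obs(); print(o['ee_pos'],o['eef_rot'],np.round(o['force'],2),np.round(o['wrist_torque'],3))
a=cv2.imread('pics/s12.png')[170:290,250:400]
cv2.imwrite('pics/s12c.png',cv2.resize(a,None,fx=5,fy=5,interpolation=cv2.INTER_CUBIC))
E
```

```text
time: 24.35
ee_pos: [0.5549, 0.0751, 0.1534]
eef_rot: [0.005, -3.14, 0.004]
force: [0.4, 1.1, -1.7]
gripper_width: 0.16
[0.55503176 0.07514242 0.15347704] [ 0.00452178 -3.14035201  0.00414443] [-0.25 -0.19 -1.29] [ 0.    -0.01   0.015]
```

View pics/s12c.png

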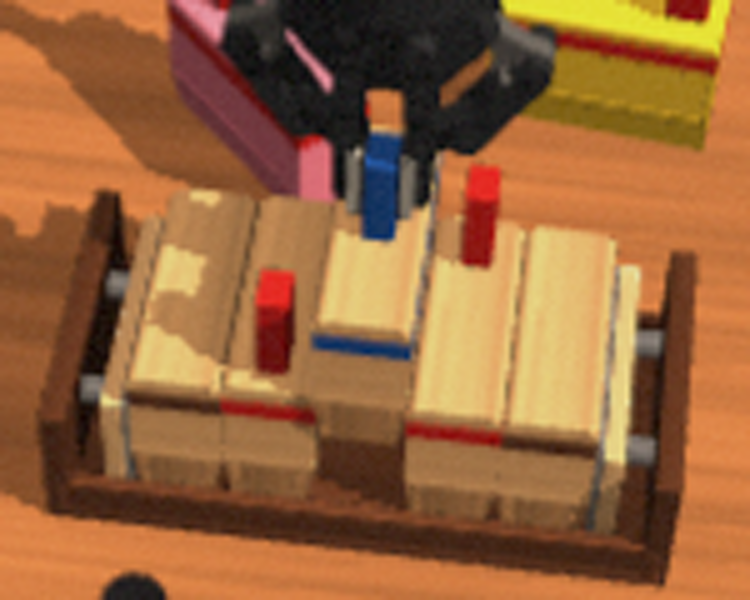

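```bash
python3 -m pendant '[0,0,-0.1,0,0,0,1, 0,0,-0.2,0,0,0,1, 0,0,-0.2,0,0,0,1]'
python3 - <<'E'
from h import *
viewer.snapshot("top")
o=robot.get_obs(); print(o['ee_pos'],o['eef_rot'],np.round(o['force'],2),np.round(o['wrist_torque'],3))
E
```

```text
time: 24.78
ee_pos: [0.555, 0.0752, 0.1514]
eef_rot: [0.005, -3.14, 0.004]
force: [-1.1, -0.0, -2.5]
gripper_width: 0.159
[0.55494578 0.07516633 0.15138048] [ 0.00456406 -3.14010272  0.00418021] [ 0.13 -0.16 -2.06] [ 0.048 -0.004 -0.018]
```

```bash
python3 -m pendant '[0,0,-0.1,0,0,0,1, 0,0,-0.2,0,0,0,1, 0,0,-0.2,0,0,0,1]'
python3 - <<'E'
from h import *
viewer.snapshot("top")
o=robot.get_obs(); print(o['ee_pos'],o['eef_rot'],np.round(o['force'],2),np.round(o['wrist_torque'],3))
E
```

```text
time: 25.2
ee_pos: [0.5551, 0.0753, 0.1496]
eef_rot: [0.005, -3.141, 0.004]
force: [-1.1, 0.7, -0.1]
gripper_width: 0.155
[0.55508778 0.07532494 0.14955318] [ 0.0049603  -3.14050003  0.0038499 ] [-0.68  0.65 -0.16] [0.165 0.1   0.065]
```

Vertical force is rising gently as the wedge bites.

```bash
python3 -m pendant '[0,0,-0.1,0,0,0,1, 0,0,-0.2,0,0,0,1, 0,0,-0.2,0,0,0,1]'
python3 - <<'E'
from h import *
viewer.snapshot("top")
o=robot.get_obs(); print(o['ee_pos'],o['eef_rot'],np.round(o['force'],2),np.round(o['wrist_torque'],3))
E
```

```text
time: 25.62
ee_pos: [0.5554, 0.0754, 0.1477]
eef_rot: [0.005, -3.141, 0.004]
force: [-0.6, 1.0, 2.9]
gripper_width: 0.156
[0.55542122 0.07537323 0.14773062] [ 0.00501314 -3.14131645  0.00364333] [-0.32  0.38  3.22] [0.075 0.016 0.076]
```

```bash
python3 -m pendant '[0,0,-0.1,0,0,0,1, 0,0,-0.2,0,0,0,1, 0,0,-0.2,0,0,0,1]'
python3 - <<'E'
from h import *
snap("scene","s13")
o=robot.get_obs(); print(o['ee_pos'],o['eef_rot'],np.round(o['force'],2),np.round(o['wrist_torque'],3))
a=cv2.imread('pics/s13.png')[170:290,250:400]
cv2.imwrite('pics/s13c.png',cv2.resize(a,None,fx=5,fy=5,interpolation=cv2.INTER_CUBIC))
E
```

```text
time: 26.05
ee_pos: [0.5552, 0.0753, 0.1451]
eef_rot: [0.005, -3.141, 0.004]
force: [0.8, 0.7, -1.9]
gripper_width: 0.157
[0.55513742 0.07532942 0.14514238] [ 0.00490726 -3.14056997  0.00399516] [ 0.71  0.3  -2.57] [ 0.183 -0.209  0.095]
```

View pics/s13c.png

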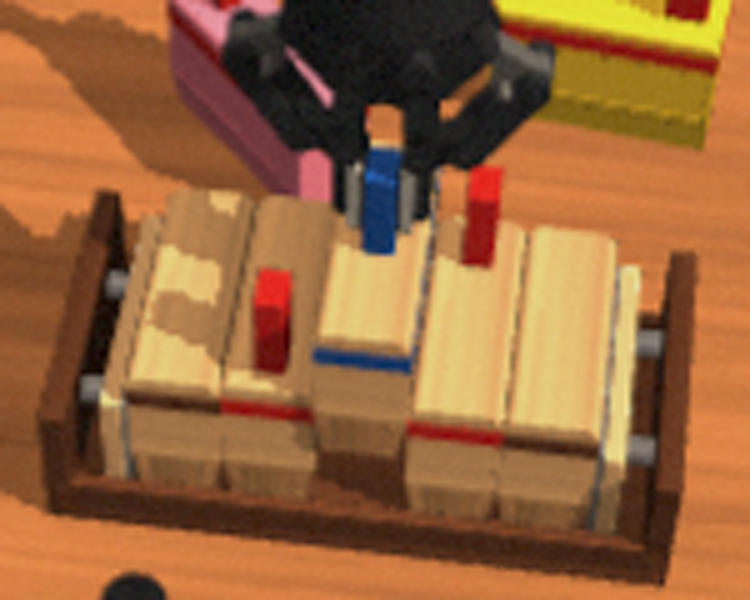

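```bash
python3 -m pendant '[0,0,-0.3,0,0,0,1, 0,0,-0.6,0,0,0,1, 0,0,-0.9,0,0,0,1, 0,0,-1.0,0,0,0,1]'
python3 - <<'E'
from h import *
viewer.snapshot("top")
o=robot.get_obs(); print(o['ee_pos'],o['eef_rot'],np.round(o['force'],2),np.round(o['wrist_torque'],3))
E
```

```text
time: 26.6
ee_pos: [0.555, 0.0753, 0.1349]
eef_rot: [0.005, -3.14, 0.004]
force: [-0.9, 0.7, 0.6]
gripper_width: 0.159
[0.55499613 0.07534314 0.13486641] [ 0.00509597 -3.14017577  0.00411818] [ 0.77  1.07 -2.82] [ 0.187 -0.038  0.072]
```

```bash
python3 -m pendant '[0,0,-0.3,0,0,0,1, 0,0,-0.6,0,0,0,1, 0,0,-0.9,0,0,0,1, 0,0,-1.0,0,0,0,1]'
python3 - <<'E'
from h import *
snap("scene","s14")
o=robot.get_obs(); print(o['ee_pos'],o['eef_rot'],np.round(o['force'],2),np.round(o['wrist_torque'],3))
a=cv2.imread('pics/s14.png')[170:290,250:400]
cv2.imwrite('pics/s14c.png',cv2.resize(a,None,fx=5,fy=5,interpolation=cv2.INTER_CUBIC))
E
```

```text
time: 27.15
ee_pos: [0.5551, 0.0754, 0.1248]
eef_rot: [0.005, -3.14, 0.004]
force: [-0.2, 1.6, 1.3]
gripper_width: 0.159
[0.55505627 0.0753172  0.12469406] [ 0.00498049 -3.14023058  0.00417399] [-0.06  0.95  0.36] [ 0.102 -0.119  0.084]
```

View pics/s14c.png

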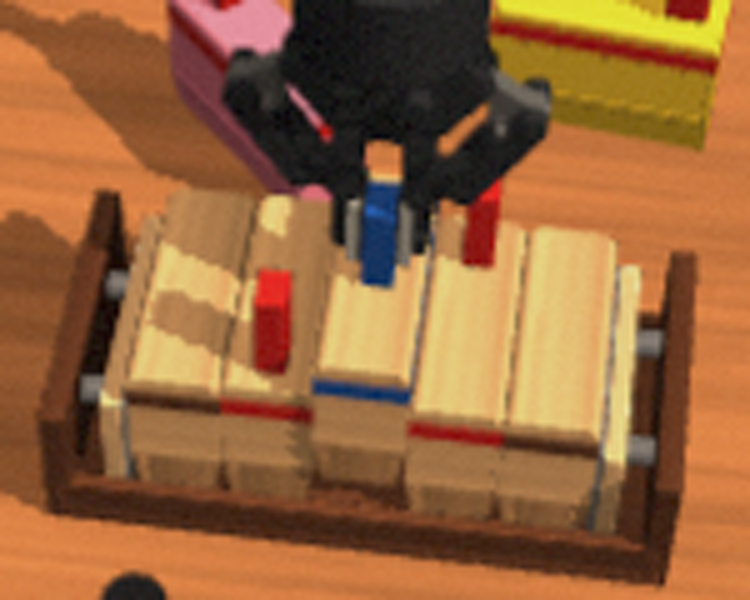

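```bash
python3 -m pendant '[0,0,-0.3,0,0,0,1, 0,0,-0.6,0,0,0,1, 0,0,-0.9,0,0,0,1, 0,0,-1.2,0,0,0,1, 0,0,-1.5,0,0,0,1, 0,0,-1.7,0,0,0,1]'
python3 - <<'E'
from h import *
viewer.snapshot("top")
o=robot.get_obs(); print(o['ee_pos'],o['eef_rot'],np.round(o['force'],2),np.round(o['wrist_torque'],3))
E
```

```text
time: 27.95
ee_pos: [0.555, 0.0754, 0.1075]
eef_rot: [0.005, -3.14, 0.004]
force: [0.4, 0.6, 1.6]
gripper_width: 0.154
[0.55496391 0.0753445  0.10729121] [ 0.00501235 -3.13999206  0.00423664] [ 1.31  1.01 -0.48] [ 0.2   -0.156  0.103]
```

```bash
python3 -m pendant '[0,0,-0.2,0,0,0,1, 0,0,-0.4,0,0,0,1, 0,0,-0.5,0,0,0,1, 0,0,-0.5,0,0,0,1]'
python3 - <<'E'
from h import *
viewer.snapshot("top")
o=robot.get_obs(); print(o['ee_pos'],o['eef_rot'],np.round(o['force'],2),np.round(o['wrist_torque'],3))
E
```

```text
time: 28.5
ee_pos: [0.5549, 0.0754, 0.1021]
eef_rot: [0.005, -3.14, 0.004]
force: [-0.3, 0.4, -0.8]
gripper_width: 0.155
[0.55492016 0.0753413  0.10206863] [ 0.00499016 -3.1398991   0.00434472] [ 0.43 -0.21 -0.21] [ 0.203 -0.139  0.126]
```

```bash
python3 -m pendant '[0,0,-0.1,0,0,0,1, 0,0,-0.15,0,0,0,1, 0,0,-0.15,0,0,0,1]'
python3 - <<'E'
from h import *
viewer.snapshot("top")
o=robot.get_obs(); print(o['ee_pos'],o['eef_rot'],np.round(o['force'],2),np.round(o['wrist_torque'],3))
E
```

```text
time: 28.92
ee_pos: [0.555, 0.0753, 0.1008]
eef_rot: [0.005, -3.14, 0.004]
force: [0.2, -0.1, 4.7]
gripper_width: 0.16
[0.55504208 0.07531054 0.10085675] [ 0.00483095 -3.14017733  0.00420805] [-0.75  0.39  4.87] [0.114 0.21  0.164]
```

```bash
python3 -m pendant '[0,0,-0.08,0,0,0,1, 0,0,-0.08,0,0,0,1]'
python3 - <<'E'
from h import *
snap("scene","s15")
o=robot.get_obs(); print(o['ee_pos'],o['eef_rot'],np.round(o['force'],2),np.round(o['wrist_torque'],3))
a=cv2.imread('pics/s15.png')[170:290,250:400]
cv2.imwrite('pics/s15c.png',cv2.resize(a,None,fx=5,fy=5,interpolation=cv2.INTER_CUBIC))
E
```

```text
time: 29.22
ee_pos: [0.5551, 0.0753, 0.1001]
eef_rot: [0.005, -3.14, 0.004]
force: [0.5, -0.2, 3.9]
gripper_width: 0.158
[0.55511697 0.07532902 0.10006717] [ 0.00495412 -3.14035393  0.00418702] [-1.2   0.36  4.59] [0.156 0.149 0.119]
```

View pics/s15c.png

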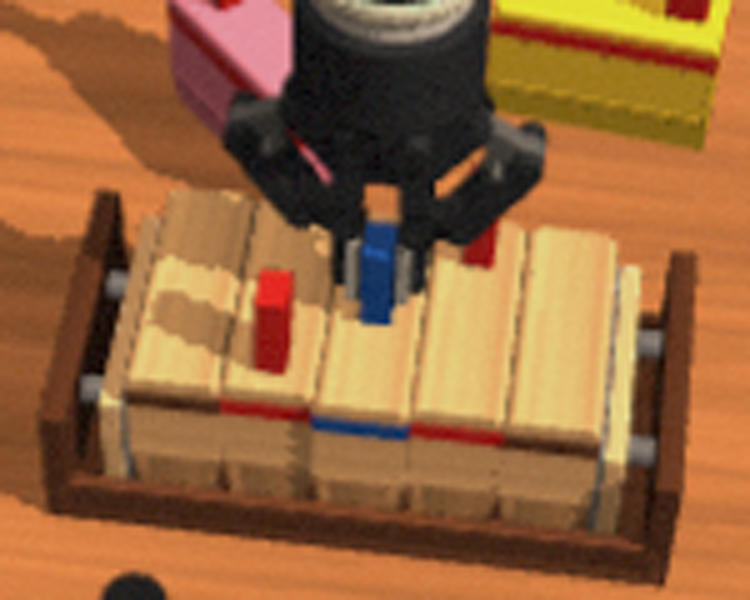

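```bash
python3 -m pendant '[0,0,-0.08,0,0,0,1, 0,0,-0.08,0,0,0,1]'
python3 - <<'E'
from h import *
viewer.snapshot("top")
o=robot.get_obs(); print(o['ee_pos'],o['eef_rot'],np.round(o['force'],2),np.round(o['wrist_torque'],3))
E
```

```text
time: 29.52
ee_pos: [0.5551, 0.0753, 0.0994]
eef_rot: [0.005, -3.14, 0.004]
force: [-1.2, -0.6, 5.4]
gripper_width: 0.159
[0.55510358 0.07526808 0.09940362] [ 0.00482157 -3.14029827  0.00417831] [-1.75 -0.48  5.76] [0.13  0.248 0.135]
```

```bash
python3 -m pendant '[0,0,-0.08,0,0,0,1, 0,0,-0.1,0,0,0,1]'
python3 - <<'E'
from h import *
viewer.snapshot("top")
o=robot.get_obs(); print(o['ee_pos'],np.round(o['force'],2),np.round(o['wrist_torque'],3))
E
```

```text
time: 29.82
ee_pos: [0.5551, 0.0753, 0.0994]
eef_rot: [0.005, -3.14, 0.004]
force: [-4.7, -0.2, 13.8]
gripper_width: 0.158
[0.5551268  0.07525785 0.09939287] [-3.84  0.23 12.32] [0.062 0.713 0.142]
```

```bash
python3 -m pendant '[0,0,-0.08,0,0,0,1, 0,0,-0.1,0,0,0,1]'
python3 - <<'E'
from h import *
viewer.snapshot("top")
o=robot.get_obs(); print(o['ee_pos'],np.round(o['force'],2),np.round(o['wrist_torque'],3))
E
```

```text
time: 30.12
ee_pos: [0.5551, 0.0753, 0.0994]
eef_rot: [0.005, -3.14, 0.003]
force: [-4.0, -0.1, 14.5]
gripper_width: 0.159
[0.55509647 0.0752927  0.09938312] [-3.99 -0.02 12.72] [0.031 0.808 0.136]
```

Solid floor felt: about 13 N with no further travel at TCP z 0.0994. I'll ease off, release and withdraw.

```bash
python3 -m pendant '[0,0,0.05,0,0,0,1, 0,0,0.05,0,0,0,0.9, 0,0,0.05,0,0,0,0.75, 0,0,0.05,0,0,0,0.65, 0,0,0.05,0,0,0,0.65, 0,0,3,0,0,0,0.65, 0,0,7,0,0,0,0.65, 0,0,12,0,0,0,0.65, 0,-5,14,0,0,0,0.65, -5,-11,14,0,0,0,0.65, -8,-17,14,0,0,0,0.65, -10,-22,14,0,0,0,0.65]'
python3 - <<'E'
from h import *
snap("scene","s16");snap("top","t16")
a=cv2.imread('pics/s16.png')[170:290,250:400]
cv2.imwrite('pics/s16c.png',cv2.resize(a,None,fx=5,fy=5,interpolation=cv2.INTER_CUBIC))
a=cv2.imread('pics/t16.png')[215:285,260:375]
cv2.imwrite('pics/t16c.png',cv2.resize(a,None,fx=6,fy=6,interpolation=cv2.INTER_CUBIC))
E
```

```text
time: 31.68
ee_pos: [0.4583, -0.1359, 0.2397]
eef_rot: [0.006, -3.141, 0.003]
force: [1.3, -1.3, 0.4]
gripper_width: 0.349
```

View pics/s16c.png

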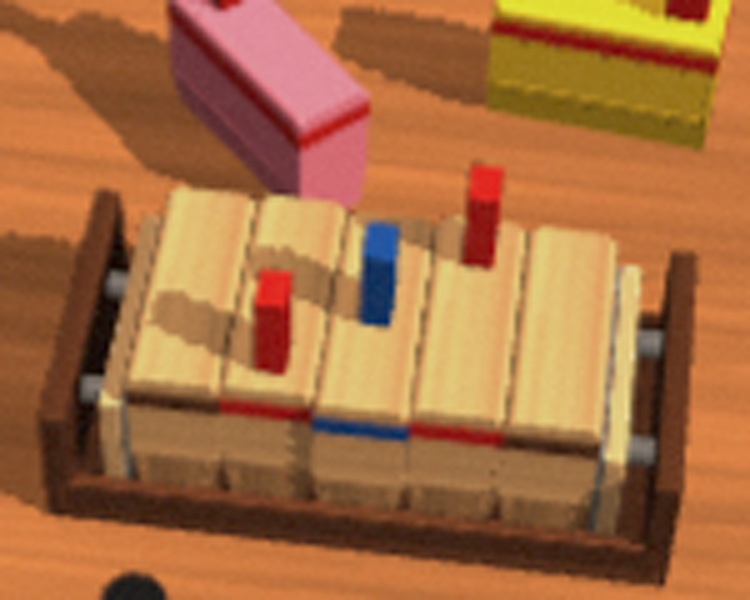

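View pics/t16c.png

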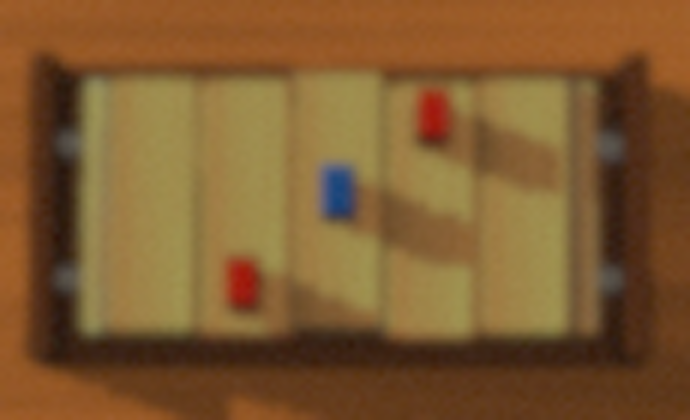

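View pics/s16.png

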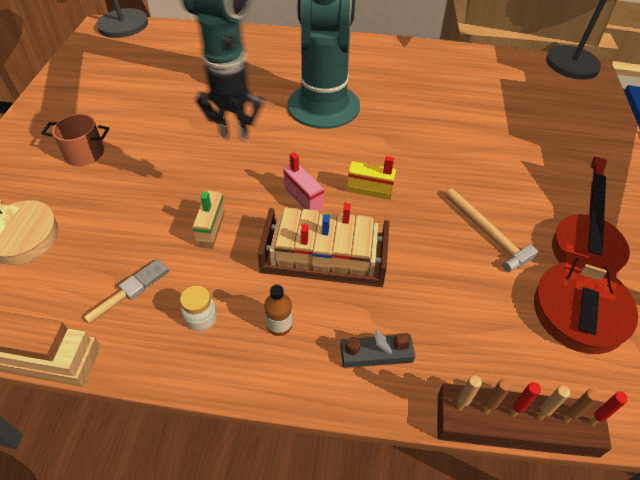

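```bash
python3 -m pendant '[0,0,0,0,0,0,0.65, 0,0,0,0,0,0,0.65, 0,0,0,0,0,0,0.65, 0,0,0,0,0,0,0.65]'; python3 - <<'E'
from h import *
C=lambda x,y:(260+x/6,215+y/6); S=lambda x,y:(250+x/5,170+y/5)
for n,a,b in [("left red",C(242,272),S(486,175)),("blue",C(339,180),S(381,231)),("right red",C(432,100),S(275,278))]:
    x,e=tri([ray("top",a),ray("scene",b)]);print(n,np.round(x*1000,1),np.round(np.array(e)*1000,1))
# top-front-edge of blue vs neighbours
for c in ("scene","top"):
  for t in ["blue_block_mid","left_red_mid","green_block_mid"]:
    viewer.snapshot(c) if t=="blue_block_mid" else 0
    for r in finder.spot_point(t,c)[:2]: print(t,c,np.round(r["point"],1),round(r["score"],2),np.round(atz(c,r["point"],.0495 if t!="green_block_mid" else .0375)*1000,1))
E
```

```text
time: 32.28
ee_pos: [0.4567, -0.1402, 0.2397]
eef_rot: [-0.01, -3.14, 0.006]
force: [-0.6, 0.2, -0.2]
gripper_width: 0.35
left red [519.1 114.6 137.8] [1.6 1.6]
blue [557.7  74.8 138.6] [1.8 1.8]
right red [591.3  36.2 140.7] [1.5 1.5]
blue_block_mid scene [326.4 242.7] 0.68 [555.   79.2  49.5]
left_red_mid scene [343.6 243.2] 0.84 [550.8 116.6  49.5]
green_block_mid scene [207.8 220.1] 0.59 [ 519.7 -199.8   37.5]
green_block_mid top [270.9 168.5] 0.56 [776.2 199.7  37.5]
green_block_mid top [419.1 265.7] 0.42 [ 515.2 -200.3   37.5]
```

```bash
python3 -c "
from h import *
print(robot.close_job())"
```

```text
the job is handed in; nothing more can be done
None
```

I put the blue block in the tray between the two reds and handed the job in at about 32 s. The hand-in gave no verdict.

- **Parting the reds:** I took each red by its grip and slid it outwards until its cheek pushed back with about 2 N. That was at grip y ≈ 0.1145 on the left and 0.036 on the right. It left the reds about 78 mm apart centre to centre, by both the arm's readings and the picture.
- **Inserting blue:** I turned the blue block parallel and lowered it into the middle of the slot. The vertical force stayed at or under about 5 N through the wedge, reached about 6 N near the bottom, and rose to about 13–14 N once it stood on the floor. I then released it and moved the arm clear.

**Last checks:**
- **Height and position:** The three grip tops came out level within about 3 mm (138–141 mm, where 132 is expected, so the cameras read a little high). Blue stood about 2–3 mm off centre lengthwise, inside the 12 mm allowed.
- **Spacing that disagreed:** The pictures gave grip spacings of 39.8 and 38.6 mm, 78.4 mm in total. That is less than the 80 mm the seated blocks must take up, so I put it down to reading error.
- **Bench:** By eye, everything else stood where it was at the start. The finder put the green block within a few mm of its starting place, apart from one false hit by the networks.

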